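# Pry open the tea-light tin and put the loose tea light away

### The job

The lid of the green storage tin is tight: push the blade of the spreader into the slot under its front edge (above the brass label frame), pry the lid up and swing it right open with the blade, without touching the lid with the gripper. Lay the spreader back flat on its little wooden board and put the loose tea light into the tin, flat on the bottom beside the others, and leave the lid standing open. Leave everything else on the worktop where it is.

Things in the scene. Friction and masses are not known exactly. Their poses are not given: they have to be found in the camera images.
- tin: Fixed green metal tin, 95 (x) x 150 (y) x 60 (z) mm without lid; walls 3, floor 4 mm. Origin: centre of underside; z up; front (slot, brass label frame) faces -x. Inside, two tea lights like the loose one are fixed on the floor at the +y end (x = -21 and +21 mm, y = 51 mm, 15 mm tall); y = -72 to +30 mm is empty.
- tin_slot (a point): Centre of the mouth of the prying slot in the tin's front wall, 47.5 mm in front of the tin's origin and 55 mm above the worktop. 40 mm wide (y), 10 mm high: z = 50 mm up to the lid's underside at 60 mm; it goes through the wall into the hollow tin. Axes as the tin's.
- tin_hinge (a point): Middle of the lid's hinge line, which runs along the tin's y axis at its back top edge (x = +47.5 mm, z = 60 mm in the tin's frame). Axes as the tin's.
- lid (a joint): Angle of the tin's flat lid (95 x 150 x 4 mm, green with a white panel, flush with the tin's sides, no handle): 0 shut, grows as its front edge rises, 1.57 upright, stop at 1.8. The hinge is stiff (about 0.1 N m) and stays where it is left.
- spreader: Loose butter spreader, 175 mm long, 90 g. Origin: centre of its dark wooden handle, a bar 90 (x) x 18 (y) x 16 (z) mm; a flat steel blade 14 mm wide and 2.5 mm thick, with a round end, runs on along +x at the handle's mid height from x = 45 to 130 mm. Lying flat its origin is 8 mm above what it lies on.
- spreader_tip (a point): Tip of the spreader's blade, 130 mm from the spreader's origin along its x axis. Axes as the spreader's.
- board: Small fixed board of light wood, 200 (x) x 100 (y) x 12 (z) mm, on which the spreader lies at the start. Origin: centre of its underside; z up.
- tea_light: The loose tea light: round metal cup 38 mm across and 15 mm tall with green wax, standing on the worktop, 20 g. Origin: centre of its underside; z up.
- egg_cup: Bystander: blue-grey egg cup, 47 mm across, 62 mm tall. Origin: centre of its underside.
- timer: Bystander: kitchen timer with red top, 63 mm across, 53 mm tall. Origin: centre of its underside.
- matchbox: Bystander: yellow matchbox, 36 x 54 x 14 mm. Origin: centre of its underside.
- keys: Bystander: bunch of keys lying flat, 110 x 121 x 8 mm. Origin: centre of its underside.
Not all that is in view belongs to the job. There is more than one size of the spreader; the job needs the largest.

How it is judged:
By the outcome, as a careful person would: the job done as asked, in the order asked, and still so for the second after the job is handed in, with the robot touching nothing.
It also fails if it takes over 72 s, if anything falls off the work surface, if the arm or the gripper's body presses on something with over 40 N, if the wrist force passes 120 N, or if a joint passes its speed limit or range.

### The arm

A 6-joint arm with a two-finger parallel gripper is mounted at the origin on a cart in front of the work surface, level with it; the furniture and walls round the work are solid. World frame = base frame: x ahead of the robot, y to its left, z up, the work surface at z = 0. Lengths are in m, angles in rad, forces in N, time in s.
With the tool pointing down it reaches from about 0.375 to 0.925 m from the base axis. Payload 5.7 kg.
Tool frame: the origin (TCP) lies between the finger pads; the fingertips stand 14 mm ahead of it and the grasp point (between the pads) lies 5 mm behind it; z points along the fingers, y is the line along which they close (so a half turn about z gives the same grasp; the last joint's range is limited). The gripper opens to 85 mm and grips with 20 to 120 N. Pads are 22 mm wide; open, the fingers measure 114 mm over their backs; the gripper's body (76 mm by 85 mm) begins 54 mm behind the grasp point. The pads swing forward as they close: fully open they stand 13 mm farther back than shut.
Start: joints at [-1.216, 0.359, 1.51, -0, 1.272, -0.115], TCP at [0.272, -0.535, 0.245] pointing down, gripper open.
Joint ranges: [-2.97, 2.97], [-1.01, 2.36], [0.21, 2.38], [-0.96, 4.11], [0.2, 2.71], [-2.98, 2.98]. Speed limits (rad/s): [2.39, 2.39, 3.14, 3.14, 3.14, 3.14].

### API

Orientations are given as a unit quaternion [x, y, z, w].
In Python, from plant import sensors, grab_frame, manip gives the robot as it stands. The module is installed in compiled form; this text tells all that it offers.
- The arm moves only by the tool arm_command, never from a script. Its arguments are lists of equal length, an entry for each row: "grip": the opening, from 0 (shut) to 1 (fully open); "delta_pos": the shift along the tool's x, y, z as a fraction of full scale, a list of three; "twist": the turn about the tool's z as a fraction of full scale. In form: {"grip": [grip, ...], "delta_pos": [[x, y, z], ...], "twist": [twist, ...]}. A call has 1 to 10 rows; each row is the pose to reach, as a shift and turn from the pose commanded when the call began, along the tool's axes at that moment, turning the shorter way round; what a row does not reach only later rows make up. Full scale, the value 1, is 0.15 m for a shift and 360 degrees for a turn. A row lasts 1/10 s, in which the tool goes at most 50 mm and 8.59 degrees, less where a joint would pass 70% of its speed; a pose out of reach is approached as far as the arm can. A call with a number of a shift or a turn outside -1 to 1 is refused whole. A call with a gripper value outside its range is refused whole. The fingers move at their own pace and stop on an object; the grip force is fixed at half the most. Time passes only in rows, so rows that repeat a pose let the fingers close. It gives the time, the measured TCP pose, the force, the opening and the grip force at its end, in the units of the state.
- sensors.get_obs(): the state, without advancing time (a new reading comes with each control period).
- grab_frame(name): name is "scene" or "top" or "wrist"; returns a dict with "frame" (480x640x3 uint8, blue, green, red), "intrinsics" (3x3 intrinsics, pixels), "R" (3x3) and "t" (3): a world point X has camera coordinates R X + t; the wrist camera has in their place "T_tool_cam" (4x4, takes a point from camera to tool coordinates, whose origin is the TCP and whose axes are the flange's). Camera axes: x right, y down, z forward; pixel columns grow to the right and rows downward; lengths in m; the calibration is good to about 2 mm. A picture is of the moment at which its call begins: read the wrist's pose just before it. There is no depth.
- manip.hand_in(): hands the job in; it is judged then, once.
The state is a dict: "time": time; "q": joint angles; "dq": joint speeds; "joint_efforts": joint torques, N m; "tool_pos": TCP position; "tool_rot": TCP orientation; "ft_force": force on the tool from outside, world axes, zero at the start; "torque": the same for the moment, N m; "width": finger opening in m; "gripper_force": force on a finger pad.
Only numpy, scipy, OpenCV 4.12 (cv2) and the standard library are available. Lean on these libraries where they do the work, as an engineer would, in place of code of your own. Each camera call takes 0.05 s, during which the arm holds its last target. There are 200 camera calls.

## Working session

There is one attempt and no reset: what is moved stays moved. The work goes in short steps, Python scripts to look and compute and a tool call to move; the robot and the scene stay as the last step left them, time stands still between calls to the robot, and variables do not carry over. Pictures are saved under pics/ and viewed, at most 10 in all, crops included, and the job is handed in when it is done.

Besides the shell and the picture viewer there is one more tool, called after ">>>" as name(argument=value, ...) on one line, values as JSON. arm_command: Moves the arm, as the interface text tells. Its arguments: {"type":"object","properties":{"grip":{"type":"array"},"delta_pos":{"type":"array"},"twist":{"type":"array"}},"required":["grip","delta_pos","twist"]}

```bash
mkdir -p pics; python3 - <<'E'
from plant import sensors, grab_frame
import cv2, numpy as np
o=sensors.get_obs(); print({k:np.round(v,3) for k,v in o.items()})
for n in ["top","scene"]:
    f=grab_frame(n); cv2.imwrite(f"pics/{n}0.png",f["frame"]); print(n,f["intrinsics"],f["R"],f["t"])
    np.savez(f"{n}.npz",**f)
f=grab_frame("wrist"); print(f["T_tool_cam"],f["intrinsics"])
E
```

```text
{'time': np.float64(0.0), 'q': array([-1.216,  0.359,  1.511,  0.   ,  1.273, -0.115]), 'dq': array([-0.001, -0.001,  0.001,  0.   , -0.002,  0.001]), 'joint_efforts': array([ 0.0000e+00, -5.2763e+01, -2.7862e+01, -0.0000e+00,  1.3000e-02,
       -0.0000e+00]), 'tool_pos': array([ 0.271, -0.534,  0.244]), 'tool_rot': array([ 0.973,  0.233, -0.   , -0.001]), 'ft_force': array([ 0.476, -0.906, -0.44 ]), 'torque': array([ 0.01 , -0.019, -0.04 ]), 'gripper_force': np.float64(0.0), 'width': np.float64(0.085)}
top [[502.21379699   0.         324.92765021]
 [  0.         502.21379699 243.24792892]
 [  0.           0.           1.        ]] [[ 0.29608221 -0.95515367 -0.00409817]
 [-0.92421911 -0.28540448 -0.25369926]
 [ 0.24115214  0.07890345 -0.96727447]] [-0.17128277  0.47973741  1.33005997]
scene [[449.59821025   0.         314.61430187]
 [  0.         449.59821025 241.67880492]
 [  0.           0.           1.        ]] [[-0.57053745 -0.82100346  0.02098433]
 [-0.52250554  0.34315323 -0.78053432]
 [ 0.63362053 -0.45628849 -0.62476063]] [0.25368932 0.33207542 0.82311855]
[[ 4.78350729e-04 -9.55227629e-01 -2.95871507e-01  7.66536103e-02]
 [ 9.99999858e-01  3.87693457e-04  3.65074560e-04 -7.57612519e-04]
 [-2.34021859e-04 -2.95871639e-01  9.55227679e-01 -1.28849437e-01]
 [ 0.00000000e+00  0.00000000e+00  0.00000000e+00  1.00000000e+00]] [[418.51284167   0.         315.13970489]
 [  0.         418.51284167 240.27477692]
 [  0.           0.           1.        ]]
```

View pics/top0.png

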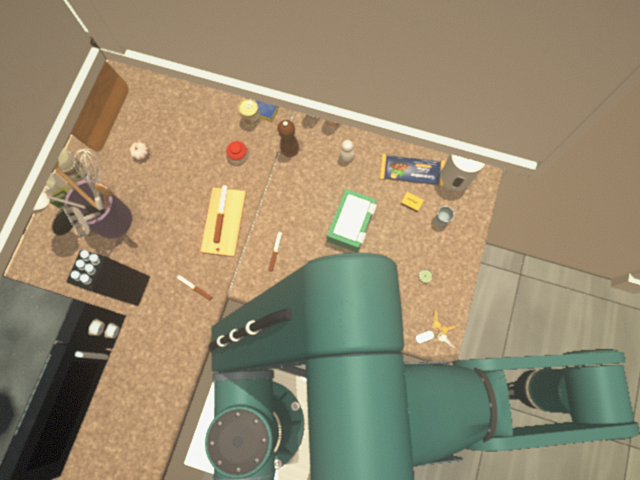

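View pics/scene0.png

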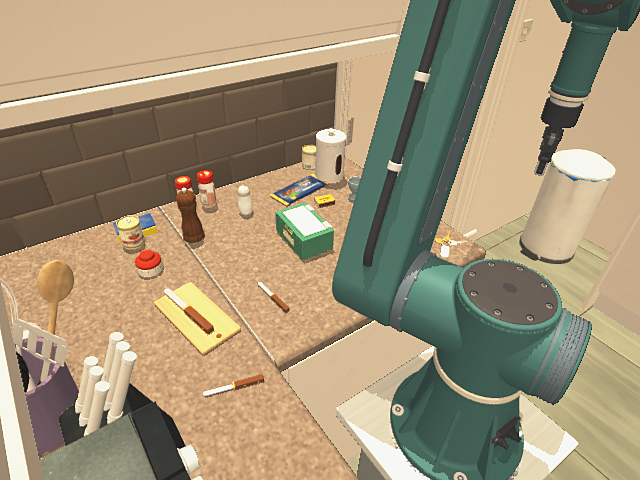

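Top view: the board with the largest spreader is at (222,220), blade up. The tin is at (352,218), the loose tea light at (425,276), and the keys at (438,330). The scene view shows the tin's label on its left face, around (288,238).

```bash
cat > h.py <<'E'
import numpy as np, cv2
from scipy.spatial.transform import Rotation as Rn
def ray(f,px,z):
    "pixel -> world point on plane z (fixed camera dict)"
    d=f["R"].T@np.linalg.solve(f["intrinsics"],[px[0],px[1],1.]); c=-f["R"].T@f["t"]
    return c+d*(z-c[2])/d[2]
def proj(f,X):
    p=f["intrinsics"]@(f["R"]@np.asarray(X,float)+f["t"]); return p[:2]/p[2]
def wristcam(f,o):
    "wrist frame dict -> same with R,t in world"
    T=f["T_tool_cam"]; Rt=Rn.from_quat(o["tool_rot"]).as_matrix()
    R=(Rt@T[:3,:3]).T; c=Rt@T[:3,3]+o["tool_pos"]
    return dict(frame=f["frame"],intrinsics=f["intrinsics"],R=R,t=-R@c)
def blob(m,box):
    x0,y0,x1,y1=box; k=np.zeros_like(m); k[y0:y1,x0:x1]=m[y0:y1,x0:x1]
    cs,_=cv2.findContours(k,cv2.RETR_EXTERNAL,cv2.CHAIN_APPROX_NONE)
    return max(cs,key=cv2.contourArea)
E
python3 - <<'E'
import numpy as np,cv2
from h import *
t=dict(np.load("top.npz")); s=dict(np.load("scene.npz"))
a=cv2.resize(t["frame"][170:310,190:460],None,fx=2.9,fy=2.9,interpolation=cv2.INTER_CUBIC)[:,:783]
b=cv2.resize(s["frame"][190:270,260:350],(450,400),interpolation=cv2.INTER_CUBIC)
cv2.imwrite("pics/a.png",a)
cv2.imwrite("pics/b.png",b)
hsv=cv2.cvtColor(t["frame"],cv2.COLOR_BGR2HSV)
def rect(m,box,z,n):
    c=blob(m,box)[:,0,:]; P=np.array([ray(t,p+0.0,z)[:2] for p in c]).astype(np.float32)
    r=cv2.minAreaRect(P); print(n,np.round(r[0],4),np.round(r[1],4),r[2],"\n",np.round(cv2.boxPoints(r),3).tolist())
yel=cv2.inRange(hsv,(18,90,120),(35,255,255)); rect(yel,(190,175,255,265),.012,"board")
grn=cv2.inRange(hsv,(50,80,40),(90,255,255)); rect(grn,(315,180,390,252),.064,"tin lid")
wht=cv2.inRange(hsv,(0,0,200),(180,50,255)); rect(wht,(320,180,385,252),.064,"panel")
g2=cv2.inRange(hsv,(30,50,80),(90,255,255)); rect(g2,(410,262,440,290),.015,"tea")
blade=cv2.inRange(hsv,(0,0,150),(180,60,255)); rect(blade,(200,175,245,225),.02,"blade")
han=cv2.inRange(hsv,(0,90,30),(16,255,170)); rect(han,(205,195,240,250),.028,"handle")
E
```

```text
board [0.4995 0.2866] [0.1993 0.0991] 9.998404502868652 
 [[0.3930000066757202, 0.3179999887943268], [0.4099999964237213, 0.2199999988079071], [0.6060000061988831, 0.2549999952316284], [0.5889999866485596, 0.3529999852180481]]
tin lid [ 0.602  -0.0708] [0.0918 0.149 ] 86.55011749267578 
 [[0.5249999761581421, -0.1120000034570694], [0.6740000247955322, -0.12099999934434891], [0.6790000200271606, -0.028999999165534973], [0.5299999713897705, -0.020999999716877937]]
panel [ 0.6032 -0.08  ] [0.0857 0.1226] 86.35254669189453 
 [[0.5389999747276306, -0.11900000274181366], [0.6620000004768372, -0.12700000405311584], [0.6669999957084656, -0.04100000113248825], [0.5450000166893005, -0.032999999821186066]]
tea [ 0.5141 -0.3153] [0.0315 0.0342] 17.17429542541504 
 [[0.49399998784065247, -0.30399999022483826], [0.5040000081062317, -0.335999995470047], [0.5339999794960022, -0.3269999921321869], [0.5239999890327454, -0.2939999997615814]]
blade [0.5618 0.3087] [0.0815 0.0155] 11.948578834533691 
 [[0.5199999809265137, 0.30799999833106995], [0.5239999890327454, 0.2930000126361847], [0.6029999852180481, 0.3100000023841858], [0.6000000238418579, 0.32499998807907104]]
handle [0.47   0.2805] [0.0827 0.013 ] 3.643934488296509 
 [[0.42800000309944153, 0.2840000092983246], [0.42899999022483826, 0.2709999978542328], [0.5120000243186951, 0.2770000100135803], [0.5109999775886536, 0.28999999165534973]]
```

View pics/a.png

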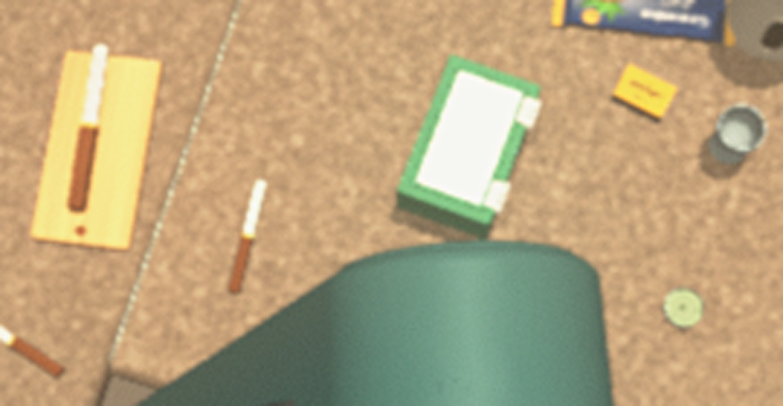

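View pics/b.png

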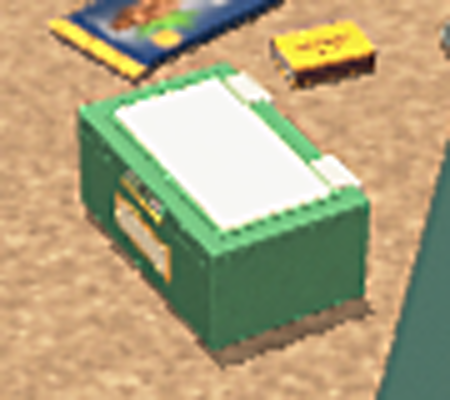

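The crops show the tin's slot and brass label on its front face, which faces world +y, at (145,195) and (142,235) in crop b. The hinge tabs are on the -y side, and the largest spreader is on the board. I'll fly past the tin for a close wrist look, then on to the spreader.

```bash
cat > plan.py <<'E'
import sys,json,numpy as np
from h import Rn
from plant import sensors
def pose():
    o=sensors.get_obs(); R=Rn.from_quat(o["tool_rot"]).as_matrix()
    return np.array(o["tool_pos"]),np.degrees(np.arctan2(R[1,0],R[0,0])),o
def chain(wps,p=None,yaw=None):
    "wps: list of (x,y,z,yaw deg, down tool); prints delta/twist of each call"
    if p is None: p,yaw,_=pose()
    for w in wps:
        w=np.array(w,float); n=1
        dy=(w[3]-yaw+180)%360-180
        a=np.radians(yaw); A=np.array([[np.cos(a),np.sin(a),0],[np.sin(a),-np.cos(a),0],[0,0,-1]])
        d=np.round(A.T@(w[:3]-p)/.15,3); tw=round(-dy/360,3)
        rows=max(int(np.ceil(np.linalg.norm(d)*3)),int(np.ceil(abs(dy)/8.59)))
        print("d",d.tolist(),"tw",tw,"rows>=",rows, "" if abs(d).max()<=1 else "TOO FAR")
        p=p+A@d*.15; yaw=yaw-tw*360
if __name__=="__main__": chain(json.loads(sys.argv[1]))
E
python3 plan.py '[[0.35,-0.38,0.25,47],[0.45,-0.24,0.25,67],[0.53,-0.12,0.25,87],[0.6,-0.01,0.25,87]]'
```

```text
d [0.933, -0.681, -0.036] tw -0.056 rows>= 4 
d [1.138, -0.148, 0.0] tw -0.055 rows>= 4 TOO FAR
d [0.945, 0.176, 0.0] tw -0.056 rows>= 3 
d [0.756, 0.429, 0.0] tw 0.0 rows>= 3
```

>>> arm_command(grip=[1, 1, 1, 1, 1], delta_pos=[[0.93, -0.68, -0.04], [0.93, -0.68, -0.04], [0.93, -0.68, -0.04], [0.93, -0.68, -0.04], [0.93, -0.68, -0.04]], twist=[-0.055, -0.055, -0.055, -0.055, -0.055])

```text
time: 0.65
tool_pos: [0.3506, -0.3776, 0.2512]
tool_rot: [0.917, 0.398, 0.0, -0.001]
ft_force: [-0.7, -0.7, -0.0]
width: 0.0851
gripper_force: 0.0
```

>>> arm_command(grip=[1, 1, 1, 1, 1], delta_pos=[[1, -0.15, 0], [1, -0.15, 0], [1, -0.15, 0], [1, -0.15, 0], [1, -0.15, 0]], twist=[-0.055, -0.055, -0.055, -0.055, -0.055])

```text
time: 1.15
tool_pos: [0.4367, -0.2564, 0.2512]
tool_rot: [0.836, 0.549, -0.0, 0.0]
ft_force: [-0.4, 0.4, 0.5]
width: 0.0854
gripper_force: 0.0
```

>>> arm_command(grip=[1, 1, 1, 1, 1], delta_pos=[[1, 0.18, 0], [1, 0.18, 0], [1, 0.18, 0], [1, 0.18, 0], [1, 0.18, 0]], twist=[-0.055, -0.055, -0.055, -0.055, -0.055])

```text
time: 1.65
tool_pos: [0.5209, -0.1306, 0.2511]
tool_rot: [0.73, 0.684, -0.001, 0.0]
ft_force: [-0.8, -0.5, 0.0]
width: 0.0855
gripper_force: 0.0
```

>>> arm_command(grip=[1, 1, 1, 1, 1, 1], delta_pos=[[0.8, 0.5, 0], [0.8, 0.5, 0], [0.8, 0.5, 0], [0.8, 0.5, 0], [0.8, 0.5, 0], [0.8, 0.5, 0]], twist=[0, 0, 0, 0, 0, 0])

```text
time: 2.25
tool_pos: [0.6024, -0.0171, 0.251]
tool_rot: [0.73, 0.683, -0.001, -0.0]
ft_force: [-0.5, -0.6, 0.5]
width: 0.0852
gripper_force: 0.0
```

```bash
python3 - <<'E'
from h import *; from plan import *
from plant import grab_frame
p,y,o=pose(); f=wristcam(grab_frame("wrist"),o); np.savez("w1.npz",**f)
cv2.imwrite("pics/w1.png",f["frame"]); print(o["time"],p,y,np.round(o["q"],2))
chain([[.57,.07,.25,120],[.53,.17,.25,155],[.48,.28,.25,193]])
E
```

```text
2.25 [ 0.60236243 -0.01707776  0.25101946] 86.16273188890419 [-0.14  0.36  1.5  -0.    1.29 -0.08]
d [0.564, -0.254, 0.008] tw -0.094 rows>= 4 
d [0.71, 0.102, -0.0] tw -0.097 rows>= 5 
d [0.613, 0.523, -0.0] tw -0.106 rows>= 5
```

View pics/w1.png

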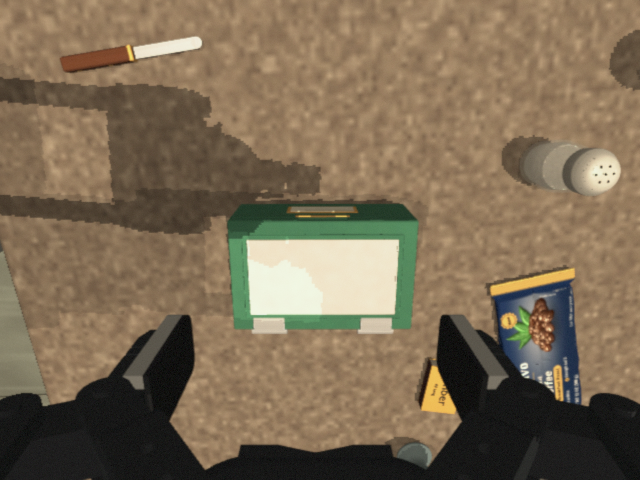

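The wrist view shows the tin's lid spanning about (230,222) to (415,328), with the front wall, slot and label at (322,210) towards the top of the image. The small extra spreader is at (130,53).

>>> arm_command(grip=[1, 1, 1, 1, 1], delta_pos=[[0.56, -0.25, 0], [0.56, -0.25, 0], [0.56, -0.25, 0], [0.56, -0.25, 0], [0.56, -0.25, 0]], twist=[-0.095, -0.095, -0.095, -0.095, -0.095])

```text
time: 2.8
tool_pos: [0.5707, 0.0705, 0.2516]
tool_rot: [0.496, 0.868, -0.0, 0.0]
ft_force: [1.0, -0.1, 0.8]
width: 0.0854
gripper_force: 0.0
```

>>> arm_command(grip=[1, 1, 1, 1, 1], delta_pos=[[0.71, 0.1, 0], [0.71, 0.1, 0], [0.71, 0.1, 0], [0.71, 0.1, 0], [0.71, 0.1, 0]], twist=[-0.097, -0.097, -0.097, -0.097, -0.097])

```text
time: 3.3
tool_pos: [0.53, 0.1704, 0.2514]
tool_rot: [0.214, 0.977, -0.0, 0.0]
ft_force: [0.1, 0.2, 0.1]
width: 0.0854
gripper_force: 0.0
```

>>> arm_command(grip=[1, 1, 1, 1, 1, 1], delta_pos=[[0.61, 0.52, 0], [0.61, 0.52, 0], [0.61, 0.52, 0], [0.61, 0.52, 0], [0.61, 0.52, 0], [0.61, 0.52, 0]], twist=[-0.106, -0.106, -0.106, -0.106, -0.106, -0.106])

```text
time: 3.9
tool_pos: [0.4797, 0.2792, 0.2514]
tool_rot: [-0.115, 0.993, -0.0, -0.0]
ft_force: [-0.3, 0.4, 0.5]
width: 0.0857
gripper_force: 0.0
```

```bash
python3 - <<'E'
from h import *; from plan import *
from plant import grab_frame
p,y,o=pose(); f=wristcam(grab_frame("wrist"),o); np.savez("w2.npz",**f)
cv2.imwrite("pics/w2.png",f["frame"]); print(o["time"],p,y,np.round(o["q"],2))
hsv=cv2.cvtColor(f["frame"],cv2.COLOR_BGR2HSV)
han=cv2.inRange(hsv,(0,90,30),(14,255,170))
for c in cv2.findContours(han,cv2.RETR_EXTERNAL,cv2.CHAIN_APPROX_NONE)[0]:
    if cv2.contourArea(c)>800:
        P=np.array([ray(f,q,.028)[:2] for q in c[:,0]]).astype(np.float32); r=cv2.minAreaRect(P)
        print("handle",cv2.boundingRect(c),np.round(r[0],4),np.round(r[1],4),round(r[2],1))
w=dict(np.load("w1.npz")); hsv=cv2.cvtColor(w["frame"],cv2.COLOR_BGR2HSV)
print("tin HSV col 238:",hsv[200:235:2,238].tolist())
m=cv2.inRange(hsv,(50,80,30),(90,255,255)); c=blob(m,(200,180,450,345))[:,0]
left=[];right=[];
for r in range(240,322,4):
    xs=c[c[:,1]==r][:,0]; left.append(ray(w,(xs.min(),r),.064)[:2]); right.append(ray(w,(xs.max()+1,r),.064)[:2])
for e in(left,right):
    e=np.array(e); k=np.polyfit(e[:,1],e[:,0],1); print("side x=",k[1]+k[0]*-.07,"slope",k[0])
back=[ray(w,(cc,c[c[:,0]==cc][:,1].max()+1),.064)[:2] for cc in list(range(295,352,3))]
b=np.array(back);k=np.polyfit(b[:,0],b[:,1],1);print("back y at .6",np.polyval(k,.6),"slope",k[0])
E
```

```text
3.9 [0.47974796 0.27920028 0.25135352] -166.77561386259802 [ 0.4   0.29  1.6  -0.    1.25 -1.4 ]
handle (269, 403, 63, 50) [0.7112 0.32  ] [0.065  0.0582] 89.3
handle (317, 147, 24, 99) [0.4736 0.2904] [0.0852 0.0177] 12.0
handle (124, 59, 22, 73) [0.4293 0.1206] [0.0542 0.0164] 6.4
tin HSV col 238: [[14, 92, 80], [16, 94, 76], [17, 90, 74], [24, 73, 66], [58, 81, 57], [65, 107, 57], [69, 107, 55], [65, 102, 55], [66, 99, 54], [69, 109, 56], [68, 100, 64], [66, 94, 73], [65, 92, 78], [67, 103, 72], [67, 102, 75], [65, 96, 74], [67, 95, 94], [67, 97, 92]]
side x= 0.5310723793004193 slope 0.05862686775138351
side x= 0.6795215100295796 slope 0.06727831520051263
back y at .6 -0.11626280811153802 slope -0.06494192922267593
```

View pics/w2.png

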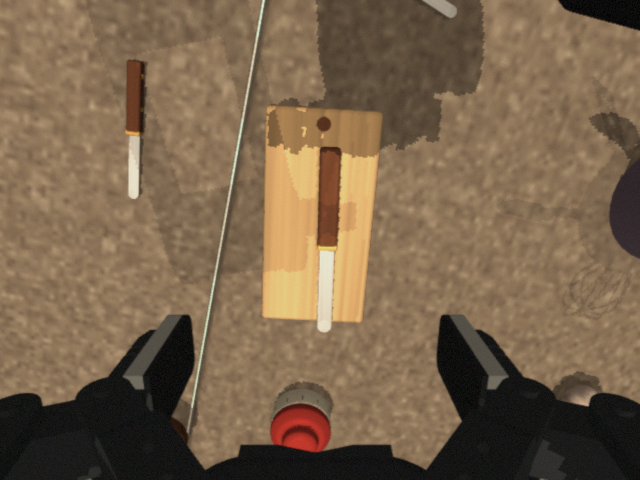

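The wrist view shows the board at (265-380,105-320) with the spreader on it: handle (328,197), tip (324,331). That puts the spreader's origin at about (0.4745,0.2905), yaw 12°. The tin's slot is at about (0.608,-0.022), yaw -3.6°.

```bash
python3 plan.py '[[0.494,0.2947,0.12,192],[0.494,0.2947,0.026,192]]'; python3 - <<'E'
from h import *
f=dict(np.load("w2.npz")); print(ray(f,(324,331),.02), ray(f,(329,148),.028))
E
```

```text
d [-0.116, 0.079, 0.876] tw 0.003 rows>= 3 
d [0.0, 0.0, 0.627] tw 0.0 rows>= 2 
[0.60310655 0.31801411 0.02      ] [0.43303075 0.28090801 0.028     ]
```

>>> arm_command(grip=[0.4, 0.4, 0.4, 0.4, 0.4, 0.4], delta_pos=[[-0.12, 0.08, 0.88], [-0.12, 0.08, 0.88], [-0.12, 0.08, 0.88], [-0.12, 0.08, 0.88], [-0.12, 0.08, 0.88], [-0.12, 0.08, 0.88]], twist=[0.003, 0.003, 0.003, 0.003, 0.003, 0.003])

```text
time: 4.55
tool_pos: [0.4956, 0.2961, 0.1214]
tool_rot: [-0.108, 0.994, 0.001, 0.002]
ft_force: [-0.1, 0.4, 0.3]
width: 0.0341
gripper_force: 0.0
```

>>> arm_command(grip=[0.4, 0.4, 0.4, 0.4, 0.4, 0.4], delta_pos=[[0, 0, 0.3], [0, 0, 0.5], [0, 0, 0.56], [0, 0, 0.6], [0, 0, 0.62], [0, 0, 0.62]], twist=[0, 0, 0, 0, 0, 0])

```text
time: 5.15
tool_pos: [0.4951, 0.2965, 0.0276]
tool_rot: [-0.109, 0.994, 0.0, 0.001]
ft_force: [-0.2, -0.5, 0.3]
width: 0.0343
gripper_force: 0.0
```

>>> arm_command(grip=[0.4, 0.4, 0, 0, 0, 0, 0], delta_pos=[[0, 0, 0.01], [0, 0, 0.01], [0, 0, 0.01], [0, 0, 0.01], [0, 0, 0.01], [0, 0, 0.01], [0, 0, 0.01]], twist=[0, 0, 0, 0, 0, 0, 0])

```text
time: 5.85
tool_pos: [0.4952, 0.2964, 0.0265]
tool_rot: [-0.109, 0.994, 0.0, 0.001]
ft_force: [-0.6, -0.4, 10.2]
width: 0.0166
gripper_force: 61.9
```

>>> arm_command(grip=[0, 0, 0, 0, 0, 0], delta_pos=[[0, 0, -0.1], [0, 0, -0.3], [0, 0, -0.6], [0, 0, -1], [0, 0, -1], [0, 0, -1]], twist=[0, 0, 0, 0, 0, 0])

```text
time: 6.45
tool_pos: [0.4956, 0.2967, 0.1774]
tool_rot: [-0.109, 0.994, 0.001, 0.003]
ft_force: [1.1, 0.0, -1.5]
width: 0.0161
gripper_force: 58.7
```

```bash
python3 - <<'E'
from h import *; from plan import *
from plant import grab_frame
p,y,o=pose(); f=wristcam(grab_frame("wrist"),o); np.savez("w3.npz",**f)
print(o["time"],p,y,o["width"],o["gripper_force"],o["ft_force"])
t=dict(np.load("top.npz"));print(ray(t,(288,150),0),ray(t,(287,128),.15))
chain([[.55,.22,.22,152],[.59,.16,.2,119],[.6172,.118,.16,86.6],[.6172,.118,.061,86.6]])
# blade pixels in the wrist view
hsv=cv2.cvtColor(f["frame"],cv2.COLOR_BGR2HSV); cv2.imwrite("pics/w3.png",f["frame"])
E
```

```text
6.45 [0.49555909 0.29671187 0.17741137] -167.4770778255258 0.016059496025337388 58.708698749542236 [ 1.05574702e+00  9.91220986e-04 -1.50960045e+00]
[0.7716163 0.1776583 0.       ] [0.76961128 0.16801276 0.15      ]
d [-0.254, -0.576, -0.298] tw 0.113 rows>= 5 
d [-0.423, -0.227, 0.133] tw 0.091 rows>= 4 
d [-0.333, 0.023, 0.267] tw 0.09 rows>= 4 
d [-0.0, -0.0, 0.66] tw 0.0 rows>= 2
```

View pics/w3.png

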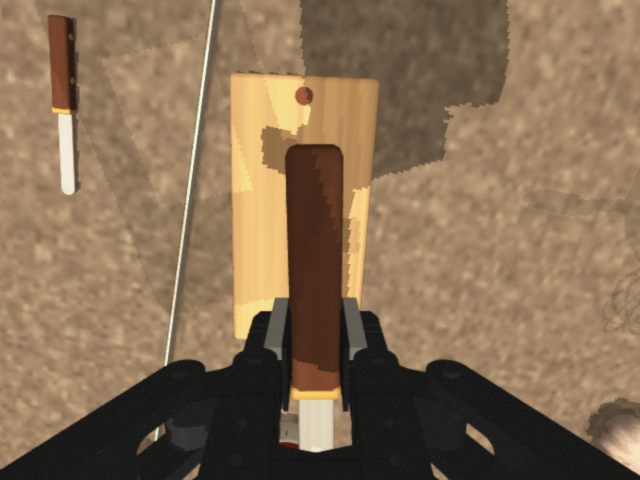

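The wrist view shows the spreader held square, pads near the ferrule at (315,350). Next I'll carry it in front of the slot.

>>> arm_command(grip=[0, 0, 0, 0, 0, 0, 0], delta_pos=[[-0.05, -0.1, -0.1], [-0.1, -0.3, -0.2], [-0.2, -0.45, -0.3], [-0.25, -0.58, -0.3], [-0.25, -0.58, -0.3], [-0.25, -0.58, -0.3], [-0.25, -0.58, -0.3]], twist=[0.02, 0.04, 0.06, 0.08, 0.1, 0.113, 0.113])

```text
time: 7.2
tool_pos: [0.5481, 0.2184, 0.217]
tool_rot: [0.244, 0.97, -0.001, -0.002]
ft_force: [-0.3, 0.4, -1.5]
width: 0.0165
gripper_force: 58.8
```

>>> arm_command(grip=[0, 0, 0, 0, 0, 0], delta_pos=[[-0.1, -0.05, 0.03], [-0.2, -0.1, 0.06], [-0.3, -0.16, 0.1], [-0.42, -0.23, 0.13], [-0.42, -0.23, 0.13], [-0.42, -0.23, 0.13]], twist=[0.02, 0.04, 0.06, 0.08, 0.091, 0.091])

```text
time: 7.8
tool_pos: [0.5878, 0.1585, 0.1983]
tool_rot: [0.507, 0.862, -0.001, -0.001]
ft_force: [0.6, 0.5, -0.7]
width: 0.0162
gripper_force: 58.8
```

>>> arm_command(grip=[0, 0, 0, 0, 0, 0], delta_pos=[[-0.1, 0, 0.1], [-0.2, 0.01, 0.2], [-0.33, 0.02, 0.27], [-0.33, 0.02, 0.27], [-0.33, 0.02, 0.27], [-0.33, 0.02, 0.27]], twist=[0.02, 0.04, 0.06, 0.08, 0.09, 0.09])

```text
time: 8.4
tool_pos: [0.6146, 0.1175, 0.1587]
tool_rot: [0.726, 0.687, -0.001, -0.001]
ft_force: [-0.5, -0.1, -1.2]
width: 0.0167
gripper_force: 58.8
```

>>> arm_command(grip=[0, 0, 0, 0, 0, 0], delta_pos=[[0, 0, 0.2], [0, 0, 0.4], [0, 0, 0.6], [0, 0, 0.66], [0, 0, 0.66], [0, 0, 0.66]], twist=[0, 0, 0, 0, 0, 0])

```text
time: 9.0
tool_pos: [0.6161, 0.1175, 0.0617]
tool_rot: [0.727, 0.687, 0.0, 0.0]
ft_force: [0.6, 0.3, -1.6]
width: 0.0168
gripper_force: 58.8
```

```bash
python3 - <<'E'
from h import *; from plan import *
from plant import grab_frame
p,y,o=pose(); s=grab_frame("scene"); t=grab_frame("top"); np.savez("s4.npz",**s); np.savez("t4.npz",**t)
print(o["time"],p,y,o["width"],np.round(o["q"],2))
c=proj(s,(.61,.03,.055)).astype(int); d=proj(t,(.61,.02,.055)).astype(int); print(c,d)
A=cv2.resize(s["frame"][c[1]-50:c[1]+50,c[0]-66:c[0]+67],(532,400),interpolation=cv2.INTER_CUBIC)
B=cv2.resize(t["frame"][d[1]-50:d[1]+50,d[0]-33:d[0]+34],(268,400),interpolation=cv2.INTER_CUBIC)
cv2.imwrite("pics/c4.png",np.hstack([A,B])); 
E
```

```text
9.0 [0.61610446 0.11754894 0.06170261] 86.77643131855267 0.016790874723225695 [0.08 0.6  1.62 0.   0.92 0.13]
[269 234] [321 206]
```

View pics/c4.png

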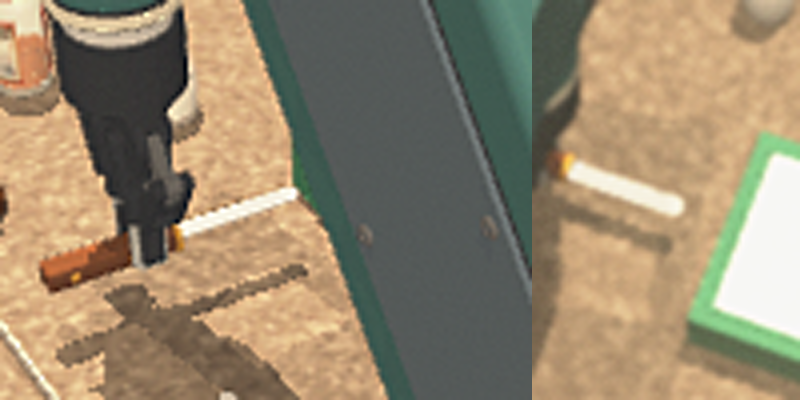

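Both views show the blade pointing at the tin: the tip is at crop (297,192) in the scene half and (150,206) in the top half. The lid's front edge runs between (233,140) and (158,315) in the top half. I'll triangulate.

```bash
python3 - <<'E'
from h import *
s=dict(np.load("s4.npz"));t=dict(np.load("t4.npz"))
def tri(ps,pt):
    P=[f["intrinsics"]@np.c_[f["R"],f["t"]] for f in(s,t)]
    X=cv2.triangulatePoints(P[0],P[1],np.array(ps,float),np.array(pt,float)); return (X[:3]/X[3]).ravel()
S=lambda u,v:(203+u/4-.4,184+v/4-.4); T=lambda u,v:(288+u/4-.4,156+v/4-.4)
print("tip",tri(S(298,191),T(151,206)),"pred",.6161-.11*.056,.1175-.11)
print("ferrule",tri(S(178,238),T(38,166)))
a,b=ray(t,T(231,138),.064),ray(t,T(157,314),.064); print("front edge",a,b,(a+b)/2,np.degrees(np.arctan2(*(a-b)[1::-1])))
m=cv2.inRange(cv2.cvtColor(t["frame"],cv2.COLOR_BGR2HSV),(50,80,40),(90,255,255))
print("front y top-cam lid corners done")
E
```

```text
tip [0.61078798 0.0076241  0.05533052] pred 0.6099399999999999 0.007499999999999993
ferrule [0.61685262 0.09370684 0.05042362]
front edge [ 0.67471663 -0.03126066  0.064     ] [ 0.53498835 -0.01935467  0.064     ] [ 0.60485249 -0.02530767  0.064     ] -4.870304059835872
front y top-cam lid corners done
```

>>> arm_command(grip=[0, 0, 0, 0, 0, 0, 0, 0], delta_pos=[[-0.08, 0, 0], [-0.15, 0, 0], [-0.18, 0, 0], [-0.2, 0, 0], [-0.22, 0, 0], [-0.24, 0, 0], [-0.26, 0, 0], [-0.26, 0, 0]], twist=[0, 0, 0, 0, 0, 0, 0, 0])

```text
time: 9.9
tool_pos: [0.6132, 0.0781, 0.0608]
tool_rot: [0.727, 0.686, -0.0, -0.0]
ft_force: [0.3, -0.8, -0.6]
width: 0.0165
gripper_force: 58.8
```

>>> arm_command(grip=[0, 0, 0, 0, 0, 0], delta_pos=[[-0.03, 0, 0], [-0.06, 0, 0], [-0.09, 0, 0], [-0.11, 0, 0], [-0.11, 0, 0], [-0.11, 0, 0]], twist=[0, 0, 0, 0, 0, 0])

```text
time: 10.5
tool_pos: [0.6122, 0.0618, 0.0608]
tool_rot: [0.727, 0.686, 0.0, -0.0]
ft_force: [0.8, 0.2, -1.7]
width: 0.0163
gripper_force: 58.8
```

>>> arm_command(grip=[0, 0, 0, 0, 0, 0, 0, 0], delta_pos=[[0, 0, -0.02], [0, 0, -0.04], [0, 0, -0.06], [0, 0, -0.08], [0, 0, -0.1], [0, 0, -0.12], [0, 0, -0.14], [0, 0, -0.14]], twist=[0, 0, 0, 0, 0, 0, 0, 0])

```text
time: 11.3
tool_pos: [0.6124, 0.0619, 0.0823]
tool_rot: [0.727, 0.686, 0.0, 0.0]
ft_force: [-0.7, 0.3, -3.0]
width: 0.0163
gripper_force: 58.6
```

>>> arm_command(grip=[0, 0, 0, 0, 0, 0, 0, 0, 0, 0], delta_pos=[[-0.02, 0, -0.05], [-0.04, 0, -0.1], [-0.057, 0, -0.15], [-0.08, 0, -0.18], [-0.1, 0, -0.21], [-0.13, 0, -0.235], [-0.157, 0, -0.253], [-0.2, 0, -0.275], [-0.23, 0, -0.285], [-0.23, 0, -0.285]], twist=[0, 0, 0, 0, 0, 0, 0, 0, 0, 0])

```text
time: 12.3
tool_pos: [0.6105, 0.0263, 0.1249]
tool_rot: [0.727, 0.686, -0.0, 0.0]
ft_force: [0.5, 0.2, -0.8]
width: 0.0168
gripper_force: 58.8
```

```bash
python3 - <<'E'
from h import *; from plan import *
from plant import grab_frame
p,y,o=pose(); f=grab_frame("wrist"); s=grab_frame("top"); g=grab_frame("scene")
print(o["time"],p,y,o["width"],o["ft_force"],o["torque"])
cv2.imwrite("pics/c5.png",np.hstack([cv2.resize(s["frame"][140:290,260:460],(400,300)),cv2.resize(g["frame"][130:280,200:400],(400,300))]))
E
```

```text
12.3 [0.61046329 0.02633356 0.12485008] 86.64657571915151 0.01677377889598162 [ 0.49540546  0.1812943  -0.80100367] [0.03646716 0.0009208  0.03581632]
```

View pics/c5.png

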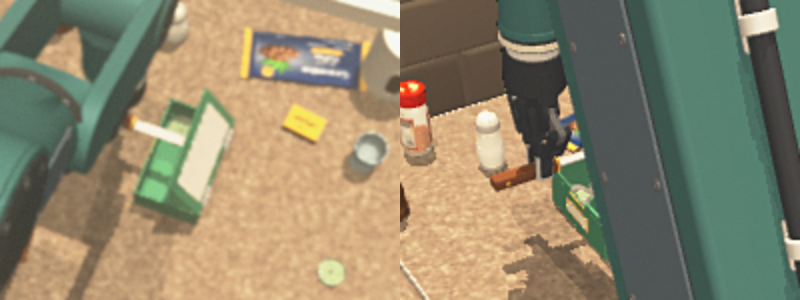

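The lid is open about 60°, with the blade at crop (155,130) pushing on it, and the matchbox and egg cup are undisturbed. I'll keep swinging it.

>>> arm_command(grip=[0, 0, 0, 0, 0, 0, 0, 0, 0], delta_pos=[[-0.03, 0, -0.01], [-0.07, 0, -0.02], [-0.11, 0, -0.03], [-0.15, 0, -0.035], [-0.19, 0, -0.035], [-0.23, 0, -0.035], [-0.26, 0, -0.035], [-0.28, 0, -0.035], [-0.28, 0, -0.035]], twist=[0, 0, 0, 0, 0, 0, 0, 0, 0])

```text
time: 13.35
tool_pos: [0.6078, -0.0152, 0.1297]
tool_rot: [0.727, 0.686, -0.0, 0.0]
ft_force: [0.5, -0.2, -1.0]
width: 0.0165
gripper_force: 58.9
```

```bash
python3 - <<'E'
from h import *; from plan import *
from plant import grab_frame
p,y,o=pose(); s=grab_frame("top"); print(o["time"],p,o["ft_force"]); np.savez("t6.npz",**s)
# lid angle from the green blob near the expected lid: top-edge candidates for each angle
for a in(80,90,95,100,103):
    u,h=.095*np.cos(np.radians(a)),.06+.095*np.sin(np.radians(a))
    q=[proj(s,(.6024+k*.075*.998+u*.063,-.1165-k*.075*.063+u,h)) for k in(-1,1)]; print(a,np.round(q,1).tolist())
m=cv2.inRange(cv2.cvtColor(s["frame"],cv2.COLOR_BGR2HSV),(50,80,40),(90,255,255)); c=blob(m,(315,170,410,262))
print(cv2.boundingRect(c), np.round(cv2.boxPoints(cv2.minAreaRect(c))).tolist())
k=c[:,0]; print("rightmost",k[k[:,0].argmax()],"top",k[k[:,1].argmin()],"bottom",k[k[:,1].argmax()])
for r in range(175,262,4):
    print(r,''.join('G' if m[r,x] else ('w' if s["frame"][r,x].min()>120 else '.') for x in range(318,402,2)))
E
```

```text
13.35 [ 0.60775954 -0.01521944  0.1297322 ] [ 0.49870908 -0.19224445 -1.04667289]
80 [[354.1, 235.3], [373.4, 184.6]]
90 [[360.1, 237.3], [379.3, 186.4]]
95 [[363.2, 238.5], [382.2, 187.5]]
100 [[366.1, 239.7], [385.1, 188.7]]
103 [[367.9, 240.4], [386.8, 189.4]]
(333, 210, 37, 37) [[328.0, 237.0], [338.0, 208.0], [369.0, 220.0], [358.0, 248.0]]
rightmost [369 220] top [338 210] bottom [353 246]
175 ...................wwwwwwwwwwww.....w..ww.
179 ..................wwwwwwwwwwwww...........
183 w.................wwwwwwwwwwwwwwwwwwww..ww
187 ................wwwwwwwwwwwwwww.wwwwwwwwww
191 ..................wwwwwwwwwwwwww.wwwwwwwww
195 ......................wwwwwwwww.wwwwwwwwww
199 .ww............................wwwwwwwwwww
203 wwww.........wwwwwww...........wwwwwwwwww.
207 www.........wwwwwwwwwwww.w....w...wwwwwwww
211 ...........GGGwwwwwwwwwwwww..w....wwwwwwww
215 .........GGGGGGGGGGGwwwwwwwww...wwwwwww.ww
219 .........GGGGGGGGGGGGGGGGw.G...wwwwwww.www
223 .........GGGGGGGGGGGGGGGG..w..wwwwwwwwwwww
227 ............GGGGGGGGGGGG..wwwwwwwwwwwwwwww
231 ........GGGGG..G.GGGGGGG.w...wwwwwwwwwwwww
235 ........GGGGGGGGGGG.....G....wwwwwwww.wwww
239 .........GGGGGGGGGGGG..G...wwwwwwwwwwwwwww
243 ...............GGGGGG.....www.wwwwww.wwwww
247 ..........................wwwwwwwwwwwwwwww
251 .........w............wwwwwwww.wwwwwwwwwww
255 ...........ww........wwwwwwwwwwwwwwwwwwwww
259 .....................wwwwwwwwwwwwwwwwwwwww
```

>>> arm_command(grip=[0, 0, 0, 0, 0, 0], delta_pos=[[0.3, 0, 0], [0.6, 0, 0], [0.9, 0, -0.1], [1, 0, -0.3], [1, 0, -0.5], [1, 0, -0.5]], twist=[0, 0, 0, 0, 0, 0])

```text
time: 14.0
tool_pos: [0.6193, 0.1366, 0.2092]
tool_rot: [0.727, 0.687, 0.003, 0.003]
ft_force: [1.7, -0.1, -1.0]
width: 0.0165
gripper_force: 58.8
```

```bash
python3 plan.py '[[0.57,0.19,0.2,120],[0.53,0.25,0.19,156],[0.4952,0.2964,0.16,192.5],[0.4952,0.2964,0.033,192.5]]'
```

```text
d [0.337, -0.348, 0.061] tw -0.092 rows>= 4 
d [0.48, -0.031, 0.067] tw -0.1 rows>= 5 
d [0.338, 0.187, 0.2] tw -0.102 rows>= 5 
d [-0.0, 0.0, 0.847] tw 0.0 rows>= 3
```

>>> arm_command(grip=[0, 0, 0, 0, 0, 0], delta_pos=[[0.1, -0.1, 0.06], [0.2, -0.2, 0.06], [0.34, -0.35, 0.06], [0.34, -0.35, 0.06], [0.34, -0.35, 0.06], [0.34, -0.35, 0.06]], twist=[-0.02, -0.04, -0.06, -0.08, -0.092, -0.092])

```text
time: 14.6
tool_pos: [0.5663, 0.1889, 0.1949]
tool_rot: [0.501, 0.865, -0.001, -0.001]
ft_force: [-0.0, 0.5, -0.4]
width: 0.0162
gripper_force: 58.8
```

>>> arm_command(grip=[0, 0, 0, 0, 0, 0], delta_pos=[[0.1, 0, 0.07], [0.2, -0.02, 0.07], [0.3, -0.03, 0.07], [0.48, -0.03, 0.07], [0.48, -0.03, 0.07], [0.48, -0.03, 0.07]], twist=[-0.02, -0.04, -0.06, -0.08, -0.1, -0.1])

```text
time: 15.2
tool_pos: [0.5269, 0.2495, 0.1848]
tool_rot: [0.21, 0.978, -0.0, -0.0]
ft_force: [-0.3, 0.6, -1.6]
width: 0.0166
gripper_force: 58.8
```

>>> arm_command(grip=[0, 0, 0, 0, 0, 0, 0], delta_pos=[[0.1, 0.05, 0.1], [0.2, 0.1, 0.2], [0.3, 0.15, 0.2], [0.34, 0.19, 0.2], [0.34, 0.19, 0.2], [0.34, 0.19, 0.2], [0.34, 0.19, 0.2]], twist=[-0.02, -0.04, -0.06, -0.08, -0.102, -0.102, -0.102])

```text
time: 15.9
tool_pos: [0.4929, 0.2957, 0.1551]
tool_rot: [-0.106, 0.994, -0.0, -0.0]
ft_force: [-0.1, -0.4, -0.8]
width: 0.0168
gripper_force: 58.8
```

```bash
python3 plan.py '[[0.4952,0.2964,0.04,192.5],[0.4952,0.2964,0.0275,192.5]]'; python3 -c "
from plan import *
p,y,o=pose();print(p,y,o['time'],o['tool_rot'])"
```

```text
d [-0.016, 0.001, 0.768] tw -0.001 rows>= 3 
d [-0.0, -0.0, 0.083] tw -0.0 rows>= 1 
[0.49286332 0.29574709 0.15514619] -167.88432964874005 15.9 [-1.05532299e-01  9.94415871e-01 -8.59392209e-05 -5.16383437e-05]
```

>>> arm_command(grip=[0, 0, 0, 0, 0, 0, 0, 0], delta_pos=[[-0.01, 0, 0.25], [-0.015, 0, 0.5], [-0.015, 0, 0.7], [-0.015, 0, 0.77], [-0.015, 0, 0.8], [-0.015, 0, 0.83], [-0.015, 0, 0.852], [-0.015, 0, 0.852]], twist=[0, 0, 0, 0, 0, 0, 0, 0])

```text
time: 16.7
tool_pos: [0.4953, 0.297, 0.0282]
tool_rot: [-0.109, 0.994, 0.0, 0.001]
ft_force: [0.2, -0.4, -0.4]
width: 0.0165
gripper_force: 58.8
```

Just above contact; I'll lower 1 mm more, release and rise.

>>> arm_command(grip=[0, 0, 0, 0.45, 0.45, 0.45, 0.45], delta_pos=[[0, 0, 0.005], [0, 0, 0.01], [0, 0, 0.01], [0, 0, 0.01], [0, 0, 0.01], [0, 0, 0], [0, 0, 0]], twist=[0, 0, 0, 0, 0, 0, 0])

```text
time: 17.4
tool_pos: [0.4948, 0.2969, 0.0277]
tool_rot: [-0.109, 0.994, 0.0, 0.0]
ft_force: [-0.6, 1.0, -0.4]
width: 0.0383
gripper_force: 0.0
```

>>> arm_command(grip=[0.5, 0.5, 1, 1, 1, 1, 1], delta_pos=[[0, 0, -0.15], [0, 0, -0.4], [0, 0, -0.8], [0, 0, -1], [0, 0, -1], [0, 0, -1], [0, 0, -1]], twist=[0, 0, 0, 0, 0, 0, 0])

```text
time: 18.1
tool_pos: [0.4937, 0.2963, 0.1763]
tool_rot: [-0.109, 0.994, -0.0, -0.001]
ft_force: [-0.6, -0.3, 0.2]
width: 0.0853
gripper_force: 0.0
```

```bash
python3 - <<'E'
from h import *; from plan import *
from plant import grab_frame
p,y,o=pose(); f=wristcam(grab_frame("wrist"),o); t=grab_frame("top"); g=grab_frame("scene"); np.savez("t7.npz",**t)
print(o["time"],p,y,o["width"])
hsv=cv2.cvtColor(f["frame"],cv2.COLOR_BGR2HSV); han=cv2.inRange(hsv,(0,90,30),(14,255,170))
for c in cv2.findContours(han,cv2.RETR_EXTERNAL,cv2.CHAIN_APPROX_NONE)[0]:
    if cv2.contourArea(c)>800:
        P=np.array([ray(f,q,.028)[:2] for q in c[:,0]]).astype(np.float32); r=cv2.minAreaRect(P)
        print("handle",np.round(r[0],4),np.round(r[1],4),round(r[2],1))
cv2.imwrite("pics/c7.png",np.hstack([cv2.resize(t["frame"][140:365,180:480],(400,300)),cv2.resize(g["frame"][150:300,150:350],(400,300))]))
hsv=cv2.cvtColor(t["frame"],cv2.COLOR_BGR2HSV); g2=cv2.inRange(hsv,(30,50,80),(90,255,255)); c=blob(g2,(410,262,440,290))
P=np.array([ray(t,q,.015)[:2] for q in c[:,0]]).astype(np.float32); print("tea",cv2.minEnclosingCircle(P), P.mean(0))
chain([[.51,.16,.26,155],[.52,.02,.26,120],[.51,-.1,.26,85],[.5,-.2,.26,60],[.49,-.27,.26,40]])
E
```

```text
18.1 [0.49365471 0.29631947 0.1762824 ] -167.48272909912302 0.08531309057794027
handle [0.4735 0.2931] [0.0856 0.0179] 13.1
handle [0.4299 0.1246] [0.0536 0.017 ] 4.7
tea ((0.5139274001121521, -0.3162410855293274), 0.01803005486726761) [ 0.51388824 -0.31563058]
d [0.09, -0.911, -0.561] tw 0.104 rows>= 5 
d [-0.453, -0.818, -0.0] tw 0.097 rows>= 5 
d [-0.659, -0.459, -0.0] tw 0.098 rows>= 5 
d [-0.67, -0.007, -0.0] tw 0.069 rows>= 3 
d [-0.438, 0.175, -0.0] tw 0.056 rows>= 3
```

View pics/c7.png

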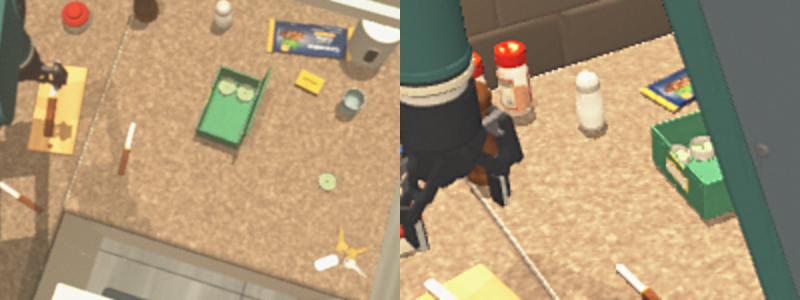

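Top crop: the lid stands open with the fixed tea lights visible at (237,88), the spreader lies on the board at (50,110), and the loose tea light is at (327,182). Nothing else has moved. Off to the tea light.

```bash
python3 plan.py '[[0.51,0.16,0.26,157],[0.52,0.02,0.26,122],[0.51,-0.115,0.26,86.4],[0.505,-0.23,0.26,86.4],[0.514,-0.3155,0.15,86.4],[0.514,-0.3155,0.017,86.4]]'; python3 - <<'E'
from h import *
t=dict(np.load("t7.npz"))
for q in [(425,337),(437,312),(450,345),(444,325)]: print(q,ray(t,q,.004)[:2])
E
```

```text
d [0.09, -0.911, -0.561] tw 0.099 rows>= 5 
d [-0.427, -0.832, -0.0] tw 0.097 rows>= 5 
d [-0.729, -0.533, -0.0] tw 0.099 rows>= 5 
d [-0.767, 0.016, -0.0] tw -0.0 rows>= 3 
d [-0.565, 0.097, 0.733] tw -0.0 rows>= 3 
d [0.0, -0.0, 0.887] tw -0.0 rows>= 3 
(425, 337) [ 0.34974265 -0.35927615]
(437, 312) [ 0.4262323  -0.37417727]
(450, 345) [ 0.34903103 -0.43003143]
(444, 325) [ 0.39704993 -0.40136578]
```

>>> arm_command(grip=[1, 1, 1, 1, 1, 1], delta_pos=[[0, -0.1, -0.3], [0.09, -0.5, -0.56], [0.09, -0.91, -0.56], [0.09, -0.91, -0.56], [0.09, -0.91, -0.56], [0.09, -0.91, -0.56]], twist=[0.02, 0.04, 0.06, 0.08, 0.099, 0.099])

```text
time: 18.85
tool_pos: [0.5109, 0.1595, 0.2607]
tool_rot: [0.202, 0.979, -0.0, -0.001]
ft_force: [0.3, 0.2, -0.5]
width: 0.0853
gripper_force: 0.0
```

>>> arm_command(grip=[0.7, 0.7, 0.7, 0.7, 0.7, 0.7], delta_pos=[[-0.43, -0.83, 0], [-0.43, -0.83, 0], [-0.43, -0.83, 0], [-0.43, -0.83, 0], [-0.43, -0.83, 0], [-0.43, -0.83, 0]], twist=[0.097, 0.097, 0.097, 0.097, 0.097, 0.097])

```text
time: 19.45
tool_pos: [0.5212, 0.0216, 0.2608]
tool_rot: [0.482, 0.876, -0.0, -0.001]
ft_force: [0.7, 0.3, 0.7]
width: 0.0599
gripper_force: 0.0
```

>>> arm_command(grip=[0.7, 0.7, 0.7, 0.7, 0.7, 0.7], delta_pos=[[-0.73, -0.53, 0], [-0.73, -0.53, 0], [-0.73, -0.53, 0], [-0.73, -0.53, 0], [-0.73, -0.53, 0], [-0.73, -0.53, 0]], twist=[0.099, 0.099, 0.099, 0.099, 0.099, 0.099])

```text
time: 20.05
tool_pos: [0.512, -0.113, 0.2612]
tool_rot: [0.727, 0.687, 0.0, -0.0]
ft_force: [0.3, 0.5, 0.5]
width: 0.0599
gripper_force: 0.0
```

>>> arm_command(grip=[0.7, 0.7, 0.7, 0.7, 0.7], delta_pos=[[-0.77, 0.02, 0], [-0.77, 0.02, 0], [-0.77, 0.02, 0], [-0.77, 0.02, 0], [-0.77, 0.02, 0]], twist=[0, 0, 0, 0, 0])

```text
time: 20.55
tool_pos: [0.5076, -0.2281, 0.2612]
tool_rot: [0.729, 0.685, 0.0, -0.001]
ft_force: [-0.2, -0.2, 0.8]
width: 0.0599
gripper_force: 0.0
```

>>> arm_command(grip=[0.7, 0.7, 0.7, 0.7, 0.7, 0.7], delta_pos=[[-0.56, 0.1, 0.73], [-0.56, 0.1, 0.73], [-0.56, 0.1, 0.73], [-0.56, 0.1, 0.73], [-0.56, 0.1, 0.73], [-0.56, 0.1, 0.73]], twist=[0, 0, 0, 0, 0, 0])

```text
time: 21.15
tool_pos: [0.518, -0.3129, 0.1533]
tool_rot: [0.729, 0.685, 0.0, 0.0]
ft_force: [-1.2, -0.0, -0.3]
width: 0.0597
gripper_force: 0.0
```

```bash
python3 - <<'E'
from h import *; from plan import *
from plant import grab_frame
p,y,o=pose(); f=wristcam(grab_frame("wrist"),o)
print(o["time"],p,y,o["width"])
hsv=cv2.cvtColor(f["frame"],cv2.COLOR_BGR2HSV); m=cv2.inRange(hsv,(28,40,60),(50,255,255))
q=proj(f,(.514,-.3155,.015)); print("expected px",q)
for c in cv2.findContours(m,cv2.RETR_EXTERNAL,cv2.CHAIN_APPROX_NONE)[0]:
    if cv2.contourArea(c)>300:
        P=np.array([ray(f,k,.015)[:2] for k in c[:,0]]).astype(np.float32); print(cv2.boundingRect(c),cv2.minEnclosingCircle(P))
print(hsv[int(q[1])-2:int(q[1])+3:2,int(q[0])-20:int(q[0])+21:10].tolist())
chain([[.514,-.3155,.017,86.4]])
E
```

```text
21.15 [ 0.5180122  -0.31293233  0.1532923 ] 86.43724781762201 0.05965773022134594
expected px [308.16098226 235.61495588]
(287, 210, 54, 49) ((0.517619788646698, -0.31460776925086975), 0.01799779012799263)
[[[39, 71, 111], [38, 71, 179], [37, 73, 133], [38, 71, 172], [39, 69, 178]], [[40, 68, 128], [39, 73, 195], [36, 71, 170], [37, 71, 176], [38, 71, 184]], [[38, 71, 159], [39, 74, 194], [38, 70, 175], [37, 68, 179], [38, 71, 179]]]
d [-0.017, -0.027, 0.911] tw 0.0 rows>= 3
```

>>> arm_command(grip=[0.7, 0.7, 0.7, 0.7, 0.7, 0.7, 0.7], delta_pos=[[-0.011, 0, 0.3], [-0.011, 0, 0.6], [-0.011, 0, 0.75], [-0.011, 0, 0.84], [-0.011, 0, 0.88], [-0.011, 0, 0.9], [-0.011, 0, 0.9]], twist=[0, 0, 0, 0, 0, 0, 0])

```text
time: 21.9
tool_pos: [0.518, -0.3165, 0.0181]
tool_rot: [0.729, 0.684, 0.0, 0.001]
ft_force: [0.1, 0.3, 0.5]
width: 0.06
gripper_force: 0.0
```

>>> arm_command(grip=[0.35, 0.2, 0.2, 0.2, 0.2, 0.2], delta_pos=[[0, 0, 0], [0, 0, 0], [0, 0, 0], [0, 0, 0], [0, 0, 0], [0, 0, 0]], twist=[0, 0, 0, 0, 0, 0])

```text
time: 22.5
tool_pos: [0.5179, -0.3167, 0.0186]
tool_rot: [0.729, 0.684, 0.0, 0.001]
ft_force: [-0.7, 0.4, 7.3]
width: 0.0344
gripper_force: 59.1
```

>>> arm_command(grip=[0.2, 0.2, 0.2, 0.2, 0.2, 0.2], delta_pos=[[0, 0, -0.1], [0, 0, -0.3], [0, 0, -0.6], [0, 0, -1], [0, 0, -1], [0, 0, -1]], twist=[0, 0, 0, 0, 0, 0])

```text
time: 23.1
tool_pos: [0.5187, -0.3173, 0.1707]
tool_rot: [0.729, 0.684, 0.001, 0.003]
ft_force: [-0.5, 0.3, -1.1]
width: 0.0344
gripper_force: 60.0
```

```bash
python3 -c "
from plan import *
p,y,o=pose();print(p,y,o['width'],o['gripper_force'])"; python3 plan.py '[[0.545,-0.235,0.27,86.4],[0.58,-0.1,0.27,86.4],[0.586,-0.058,0.2,86.4],[0.586,-0.058,0.06,86.4]]'
```

```text
[ 0.51868199 -0.31734463  0.17066479] 86.31650061173816 0.034398737732823946 59.98798178395461
d [0.559, 0.14, -0.662] tw -0.0 rows>= 3 
d [0.913, 0.175, -0.0] tw -0.0 rows>= 3 
d [0.282, 0.022, 0.466] tw -0.0 rows>= 2 
d [0.0, -0.0, 0.934] tw -0.0 rows>= 3
```

>>> arm_command(grip=[0.2, 0.2, 0.2, 0.2, 0.2, 0.2], delta_pos=[[0.1, 0.03, -0.3], [0.4, 0.1, -0.66], [0.56, 0.14, -0.66], [0.56, 0.14, -0.66], [0.56, 0.14, -0.66], [0.56, 0.14, -0.66]], twist=[0, 0, 0, 0, 0, 0])

```text
time: 23.7
tool_pos: [0.5422, -0.2337, 0.264]
tool_rot: [0.73, 0.684, -0.001, -0.002]
ft_force: [-0.0, 0.4, 0.1]
width: 0.0347
gripper_force: 60.0
```

>>> arm_command(grip=[0.2, 0.2, 0.2, 0.2, 0.2, 0.2], delta_pos=[[0.3, 0.06, 0], [0.6, 0.12, 0], [0.91, 0.175, 0], [0.91, 0.175, 0], [0.91, 0.175, 0], [0.91, 0.175, 0]], twist=[0, 0, 0, 0, 0, 0])

```text
time: 24.3
tool_pos: [0.5778, -0.1004, 0.2649]
tool_rot: [0.73, 0.684, -0.001, -0.001]
ft_force: [-0.0, 0.1, -0.8]
width: 0.0346
gripper_force: 60.0
```

>>> arm_command(grip=[0.2, 0.2, 0.2, 0.2, 0.2], delta_pos=[[0.28, 0.02, 0], [0.28, 0.02, 0.2], [0.28, 0.02, 0.47], [0.28, 0.02, 0.47], [0.28, 0.02, 0.47]], twist=[0, 0, 0, 0, 0])

```text
time: 24.8
tool_pos: [0.5834, -0.0587, 0.1952]
tool_rot: [0.73, 0.683, -0.001, -0.001]
ft_force: [0.6, -1.0, 0.6]
width: 0.0344
gripper_force: 60.1
```

```bash
python3 - <<'E'
from h import *; from plan import *
from plant import grab_frame
p,y,o=pose(); f=wristcam(grab_frame("wrist"),o); cv2.imwrite("pics/w8.png",f["frame"]); np.savez("w8.npz",**f)
print(o["time"],p,y,o["width"]); chain([[.586,-.058,.06,86.4]])
# rim front corners predicted vs picture: check green edges
hsv=cv2.cvtColor(f["frame"],cv2.COLOR_BGR2HSV); m=cv2.inRange(hsv,(50,80,40),(90,255,255))
c=blob(m,(0,0,640,480)); print(cv2.boundingRect(c))
for q in[(-.0475,-.075),(-.0475,.075),(.0475,-.075)]:
    print(q,proj(f,(.6054-.063*q[0]+.998*q[1],-.0691-.998*q[0]-.063*q[1],.06)).round(0))
E
```

```text
24.8 [ 0.58343578 -0.05867833  0.19518294] 86.20725733983933 0.03444877660953029
d [0.006, 0.009, 0.91] tw -0.0 rows>= 3 
(233, 165, 235, 147)
(-0.0475, -0.075) [231. 174.]
(-0.0475, 0.075) [470. 174.]
(0.0475, -0.075) [240. 311.]
```

View pics/w8.png

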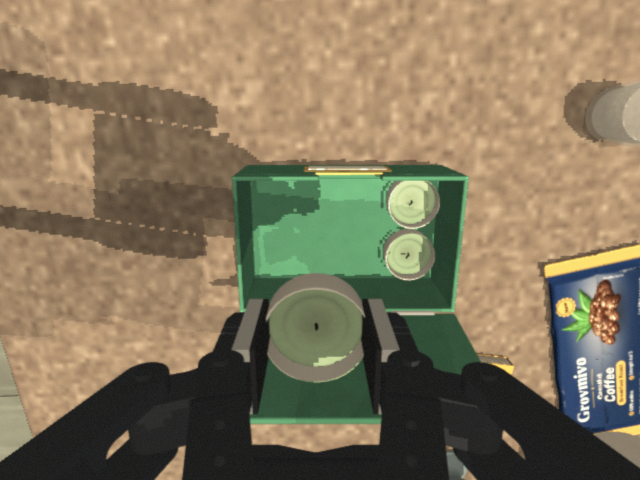

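The wrist view shows the tin open, with its rim from (233,174) to (468,311) where predicted. The fixed tea lights are at (412,202) and (409,255), and the held one is at (317,325). I'll check the lid's angle, then lower.

```bash
python3 - <<'E'
from h import *
f=dict(np.load("w8.npz"))
for a in(85,90,95,100,103,110):
    u,h=.095*np.cos(np.radians(a)),.06+.095*np.sin(np.radians(a)); print(a,[proj(f,(.6024+k*.075+u*.063,-.1165-k*.075*.063+u,h)).round(0).tolist() for k in(-1,1)])
E
```

```text
85 [[204.0, 386.0], [520.0, 386.0]]
90 [[205.0, 401.0], [518.0, 401.0]]
95 [[207.0, 415.0], [515.0, 415.0]]
100 [[208.0, 427.0], [512.0, 427.0]]
103 [[210.0, 434.0], [510.0, 434.0]]
110 [[213.0, 447.0], [504.0, 447.0]]
```

>>> arm_command(grip=[0.2, 0.2, 0.2, 0.2, 0.2, 0.2], delta_pos=[[0, 0.01, 0.3], [0, 0.01, 0.6], [0, 0.01, 0.9], [0, 0.01, 0.92], [0, 0.01, 0.92], [0, 0.01, 0.92]], twist=[0, 0, 0, 0, 0, 0])

```text
time: 25.45
tool_pos: [0.5881, -0.0583, 0.0605]
tool_rot: [0.73, 0.684, 0.001, 0.002]
ft_force: [1.2, -0.1, -0.1]
width: 0.035
gripper_force: 60.1
```

>>> arm_command(grip=[0.2, 0.2, 0.2, 0.2, 0.2, 0.2], delta_pos=[[0, 0, 0.08], [0, 0, 0.14], [0, 0, 0.18], [0, 0, 0.2], [0, 0, 0.21], [0, 0, 0.21]], twist=[0, 0, 0, 0, 0, 0])

```text
time: 26.05
tool_pos: [0.5855, -0.0574, 0.0257]
tool_rot: [0.729, 0.684, -0.0, -0.0]
ft_force: [-0.3, 0.1, 0.2]
width: 0.0343
gripper_force: 60.1
```

>>> arm_command(grip=[0.2, 0.2, 0.2, 0.2], delta_pos=[[0, 0, 0.007], [0, 0, 0.014], [0, 0, 0.018], [0, 0, 0.018]], twist=[0, 0, 0, 0])

```text
time: 26.45
tool_pos: [0.5856, -0.0574, 0.0233]
tool_rot: [0.729, 0.684, 0.0, -0.0]
ft_force: [0.7, 0.1, -0.3]
width: 0.0352
gripper_force: 60.1
```

>>> arm_command(grip=[0.2, 0.2, 0.6, 0.6, 0.6, 0.6], delta_pos=[[0, 0, 0.006], [0, 0, 0.006], [0, 0, 0.006], [0, 0, 0.006], [0, 0, 0.006], [0, 0, 0.006]], twist=[0, 0, 0, 0, 0, 0])

```text
time: 27.05
tool_pos: [0.5889, -0.0581, 0.0239]
tool_rot: [0.729, 0.684, 0.002, 0.002]
ft_force: [4.0, -0.1, 6.8]
width: 0.0512
gripper_force: 0.5
```

>>> arm_command(grip=[0.6, 0.6, 0.6, 0.6, 0.6, 0.6, 0.6], delta_pos=[[0, 0, -0.1], [0, 0, -0.3], [0, 0, -0.6], [0, 0, -0.9], [0, 0, -1], [0, 0, -1], [0, 0, -1]], twist=[0, 0, 0, 0, 0, 0, 0])

```text
time: 27.75
tool_pos: [0.5852, -0.0574, 0.172]
tool_rot: [0.729, 0.684, -0.0, -0.0]
ft_force: [0.6, 0.5, -0.5]
width: 0.0511
gripper_force: 0.0
```

>>> arm_command(grip=[0.6, 0.6, 0.6, 0.6, 0.6, 0.6], delta_pos=[[0.1, 0, -0.3], [0.3, 0, -0.6], [0.6, 0, -0.7], [0.6, 0, -0.7], [0.6, 0, -0.7], [0.6, 0, -0.7]], twist=[0, 0, 0, 0, 0, 0])

```text
time: 28.35
tool_pos: [0.5901, 0.0317, 0.275]
tool_rot: [0.729, 0.684, -0.002, -0.001]
ft_force: [-0.1, 0.0, -0.1]
width: 0.0513
gripper_force: 0.0
```

```bash
python3 - <<'E'
from h import *; from plan import *
from plant import grab_frame
p,y,o=pose(); f=wristcam(grab_frame("wrist"),o); print(o["time"],p,o["width"])
cv2.imwrite("pics/w9.png",f["frame"])
hsv=cv2.cvtColor(f["frame"],cv2.COLOR_BGR2HSV); m=cv2.inRange(hsv,(28,30,60),(50,255,255))
for c in cv2.findContours(m,cv2.RETR_EXTERNAL,cv2.CHAIN_APPROX_NONE)[0]:
    if cv2.contourArea(c)>150:
        P=np.array([ray(f,k,.019)[:2] for k in c[:,0]]).astype(np.float32); e=cv2.fitEllipse(P); print(cv2.boundingRect(c),np.round(e[0],4),np.round(e[1],4))
a=.095*np.cos(np.radians(97));h=.06+.095*np.sin(np.radians(97)); print("lid edge pred row",proj(f,(.6,-.1165+a,h)))
E
```

```text
28.35 [0.59012713 0.03169989 0.2749887 ] 0.05128851328703348
(508, 339, 21, 31) [ 0.7936 -0.1532] [0.0182 0.0379]
(368, 292, 34, 41) [ 0.6521 -0.0913] [0.0285 0.0404]
(369, 269, 40, 25) [ 0.6565 -0.055 ] [0.0259 0.0406]
(299, 265, 38, 38) [ 0.5866 -0.0563] [0.0372 0.0375]
lid edge pred row [342.20761373 445.38231921]
```

```bash
python3 -c "
from plant import manip; print(manip.hand_in())"
```

```text
the job is handed in; nothing more can be done
None
```

I handed the job in at about 28 s: the lid was pried and swung open to roughly 97° with the blade, the spreader is back on its board, and by wrist-camera measurement the tea light is flat in the tin; I viewed 11 pictures, one over the limit of 10.

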